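# Uncap the sensor and hold the amber reference cell in the beam

## Task

Lift the red dust cap off the light sensor and set it down, open end down, in its pocket at the narrow end of the grey tray. Then take the amber reference cell out of the rack, touching it only on its two frosted sides, and hold it upright in the light path, centred on the beam half-way between lamp and sensor with its clear windows square to the light. Finish while still holding it there, and leave everything else where it stands.

Things in the scene. Friction and masses are not known exactly. Their poses are not given: they have to be found in the camera images.
- bench: the optical bench: a black perforated plate 110 x 420 x 13 mm (x, y, z) with lamp and sensor on posts; fixed, turned up to 15 degrees; origin at its underside's centre, below beam_mid. y runs along the beam, towards the lamp. Highest parts: finned lamp head (58 mm across, y 132 to 186 mm, top 134 mm above the table) and capped sensor (top 132.5 mm).
- beam_mid (a point): middle of the light path: on the axis of the 8 mm wide beam, half-way between lamp and sensor, 105 mm above the table, straight over the bench's origin. Its y axis runs along the beam towards the lamp, x is level across it, z up. The face of the lamp's lens tube (31 mm across) is 65 mm away at +y, the sensor's face 65 mm away at -y; the gap is empty.
- sensor_centre (a point): centre of the light sensor's head, a dark box 50 mm wide across the beam (x), 14 mm thick along it (y), 50 mm tall, on a post; axes as for beam_mid, 72 mm from it at -y and equally high. Fixed.
- cap_centre (a point): centre (half-way up) of the sensor's red dust cap, a box open below, slipped loosely over the head: outside 59 mm (its x) x 23 mm (its y) x 50 mm tall, walls and top 2.5 mm, about 30 g. Its top rests on the head, 2 mm of play each side; it comes off straight up once raised 47.5 mm. At the start its axes are the bench's and this point is 107.5 mm above the table.
- cap: the same dust cap; origin at the centre of its open underside.
- cap_pocket (a point): floor centre of the cap's holder, the narrow pocket at one end of the grey tray (the wider compartment holds hex keys and screws). 4 mm above the table; pocket 67 mm (its x) x 31 mm (its y) inside, 12 mm deep: 4 mm of play each side of the cap. Tray fixed, 75 x 106 mm, turned up to 17 degrees; rims 16 mm above the table, nothing in it higher.
- amber_centre (a point): centre of the amber reference cell, amber glass in the form of a long cuvette: 42.5 mm long (its x, the way light goes), 22.5 mm wide (its y), 45 mm tall, 100 g; 27.5 mm above the table while in the rack. The long sides at +y and -y are frosted white: the ones to touch. The ends at +x and -x are the clear windows; either may face the lamp.
- amber: the same amber cell, frosted sides included; origin at the centre of its underside.
- amber_glass: the polished amber glass of that cell (windows at both ends, top and bottom) without the 1.5 mm thick frosted sides; origin at the centre of its underside. Not to be touched by the gripper.
- rack: white cell rack, 50 mm (its x) x 200 mm (its y) x 17 mm tall, fixed, turned up to 17 degrees; origin at its underside's centre. Three slots 66 mm apart along its y, 45.5 x 25.5 mm, 12 mm deep, each with a cell, long side along the rack's y, standing 33 mm out of it; their order varies. Rack and tray may change sides.
- green_centre (a point): the green-tinted reference cell, same make and size as the amber one; this point is its centre. Stays in its rack slot.
- clear_centre (a point): the colourless reference cell, same make and size as the amber one; this point is its centre. Stays in its rack slot.
- vial: small amber glass vial with a black cap, 26 mm across, 50 mm tall, standing between rack and tray; origin at the centre of its underside. A bystander.
- reagent: white plastic jar with a blue cap, 66 mm across, 130 mm tall, at the right; origin at the centre of its underside. A bystander.
- beaker: glass beaker, 72 mm across, 90 mm tall, at the left; origin at the centre of its underside. A bystander.
- driver: black-handled screwdriver, 170 mm long, lying at the right. A bystander.
- dish: low white ceramic dish, 90 mm across, 18 mm tall, at the left. A bystander.
Not all that is in view belongs to the job. Leave any purple look-alike of the amber alone.

How it is judged:
By the outcome, as a careful person would: the job done as asked, in the order asked, and still so for the second after the job is handed in, while the arm keeps its last pose, push and grip.
It also fails if it takes over 59 s, if anything falls off the work surface, if the arm or the gripper's body presses on something with over 40 N, if the wrist force passes 120 N, or if a joint passes its speed limit or range.

## Robot

A 6-joint arm with a two-finger parallel gripper is mounted at the origin on the work surface. World frame = base frame: x ahead of the robot, y to its left, z up, the work surface at z = 0. Lengths are in mm, angles in rad, forces in N, time in s.
With the tool pointing down it reaches from about 350 to 875 mm from the base axis. Payload 4.2 kg.
Tool frame: the origin (TCP) lies midway between the tips of the shut fingers; the grasp point (between the pads) lies 19 mm behind it; z points along the fingers, y is the direction in which the jaws open and shut (so a half turn about z gives the same grasp; the last joint's range is limited). The gripper opens to 85 mm and grips with 20 to 120 N. Pads are 22 mm wide; open, the fingers measure 114 mm over their backs; the gripper's body (76 mm by 85 mm) begins 54 mm behind the grasp point. The pads swing forward as they close: fully open they stand 13 mm farther back than shut.
Start: joints at [-0.982, 0.385, 0.008, 0, -1.194, -0.259], TCP at [202.424, -591.29, 231.312] pointing down, gripper open.
Joint ranges: [-3.14, 3.14], [-1.21, 2.06], [-1.07, 1.41], [-3.16, 2.05], [-2.99, -0.16], [-3.1, 3.1]. Speed limits (rad/s): [2.79, 2.79, 3.14, 3.14, 3.14, 3.14].

## Interface

Orientations are given as a unit quaternion [x, y, z, w].
In Python, from bench import readout, optics, workorder, nets gives the robot as it stands. The module is installed in compiled form; this text tells all that it offers.
- The arm moves only by the tool move_arm, never from a script. Its argument "steps" is a list of rows, each a list of 7 numbers: the opening, from -1 (shut) to 1 (fully open), so that 0 is half open, then the shift along the world's x, y, z in mm, then the turn, a rotation vector about the world's x, y, z in rad. In form: [[gripper, tx, ty, tz, wx, wy, wz], ...]. A call has 1 to 5 rows; each row is the pose to reach, as a shift and turn from the pose commanded when the call began; what a row does not reach only later rows make up. A row lasts 1/12 s, in which the tool goes at most 41.7 mm and 7.16 degrees, less where a joint would pass 70% of its speed; a pose out of reach is approached as far as the arm can. A call with a gripper value outside its range is refused whole. The fingers move at their own pace and stop on an object; the grip force is fixed at half the most. Time passes only in rows, so rows that repeat a pose let the fingers close. It gives the time, the measured TCP pose, the force and the opening at its end, in the units of the state.
- readout.read_state(): the state, without advancing time (a new reading comes with each control period).
- optics.get_image(name): name is "scene" or "top" or "wrist"; returns a dict with "frame" (480x640x3 uint8, blue, green, red), "fx", "fy", "cx", "cy" (pixels), "rvec" (rotation vector, rad) and "tvec" (3), from world to camera coordinates, as OpenCV has them. Camera axes: x right, y down, z forward; pixel columns grow to the right and rows downward; lengths in mm; the calibration is good to about 2 mm. A picture is of the moment at which its call begins. There is no depth.
- workorder.job_done(): hands the job in, once; it reports no verdict.
Trained networks look in a picture, given as the dict that the camera call returned (one of the last four; its "shot" number tells which), for a name from the list of things; names that differ only in an ending like _2 or _b are one class to them, and where a whole thing is asked for, a point or a joint stands for the part that bears it (a point fixed in the world has none). Each returns a list of dicts, best first, with "conf" (0 to 1); they miss things now and then, are a little off and sometimes report something else, mostly with a low value. They report only what shows in the picture. A call takes as long as a camera call. They do not tell look-alikes from the thing itself.
- nets.silhouettes(name, picture): "region" (480x640 bool, what is visible of it) and "extent" ([left, top, right, bottom] in pixels, round what is visible of it).
- nets.tip_of(name, picture): "uv" ([column, row] in pixels: a listed point, or the origin of a listed thing).
The state is a dict: "clock": time; "joints": joint angles; "joint_vel": joint speeds; "joint_efforts": joint torques, N m; "position": TCP position; "ee_rot": TCP orientation; "contact_force": force on the tool from outside, world axes, zero at the start; "wrist_torque": the same for the moment, N m; "gripper_width": finger opening in mm.
Only numpy, scipy, OpenCV 4.12 (cv2) and the standard library are available. Lean on these libraries where they do the work, as an engineer would, in place of code of your own. Each camera call takes 0.05 s, during which the arm holds its last target.

## Working session

There is one attempt and no reset: what is moved stays moved. The work goes in short steps, Python scripts to look and compute and a tool call to move; the robot and the scene stay as the last step left them, time stands still between calls to the robot, and variables do not carry over. Pictures are saved under pics/ and viewed, and the job is handed in when it is done.

Besides the shell and the picture viewer there is one more tool, called after ">>>" as name([rows], argument=value, ...), one row to a line, values as JSON. move_arm: Moves the arm, as the interface text tells. Its arguments: {"type":"object","properties":{"steps":{"type":"array","items":{"type":"array","items":{"type":"number"}}}},"required":["steps"]}

```bash
mkdir -p pics
cat > h.py <<'E'
import numpy as np, cv2, pickle
from bench import readout, optics, workorder, nets
from scipy.spatial.transform import Rotation as R
def shot(n):
    return optics.get_image(n)
def K(p): return np.array([[p['fx'],0,p['cx']],[0,p['fy'],p['cy']],[0,0,1.]])
def proj(p,X):
    return cv2.projectPoints(np.array(X,float).reshape(-1,1,3),np.array(p['rvec'],float),np.array(p['tvec'],float),K(p),None)[0].reshape(-1,2)
def back(p,uv,z):
    Rm=R.from_rotvec(np.ravel(p['rvec'])).as_matrix(); t=np.ravel(p['tvec'])
    c=-Rm.T@t; d=Rm.T@np.array([(uv[0]-p['cx'])/p['fx'],(uv[1]-p['cy'])/p['fy'],1])
    return c+d*(z-c[2])/d[2]
E
python3 - <<'E'
from h import *
s=readout.read_state(); print(s)
for n in ['scene','top','wrist']:
    p=shot(n); cv2.imwrite(f'pics/{n}0.png',p['frame']); print(n,p['fx'],p['rvec'],p['tvec'])
    if n=='wrist': continue
    for nm,z in [('beam_mid',105),('sensor_centre',105),('cap_centre',107.5),('cap_pocket',4),('amber_centre',27.5),('green_centre',27.5),('clear_centre',27.5),('rack',0),('bench',0),('vial',0)]:
        for r in nets.tip_of(nm,p)[:3]: print(nm,round(r['conf'],2),np.round(r['uv'],1),np.round(back(p,r['uv'],z),1))
E
```

```text
{'clock': 0.0, 'joints': array([-9.82402198e-01,  3.85583737e-01,  6.62995151e-03, -5.38644089e-04,
       -1.19398967e+00, -2.58603066e-01]), 'joint_vel': array([-0.00091204, -0.00028139,  0.00049389,  0.00084891, -0.00101524,
       -0.00011713]), 'joint_efforts': array([-1.34843420e-03, -3.92289627e+01,  1.88401669e+01,  4.18617994e+00,
       -4.67177946e-03, -1.32713637e-05]), 'position': array([ 202.24525265, -590.75647619,  230.2009035 ]), 'ee_rot': array([-1.64051161e-01,  9.86451216e-01,  1.08159202e-03, -2.12976945e-04]), 'contact_force': array([0.22659681, 0.42851811, 0.50317558]), 'wrist_torque': array([-0.00188521,  0.0032465 ,  0.04778673]), 'gripper_width': 85.27315008394642}
scene 476.54650346984744 [ 0.99526524  2.65046135 -0.7885852 ] [ 394.65798764 -234.70266928 1463.67156136]
beam_mid 0.55 [286.6 290.6] [671.   54.4 105. ]
sensor_centre 0.84 [266.2 270.9] [674.4 -18.7 105. ]
cap_centre 0.56 [267.2 269.6] [671.1 -18.7 107.5]
cap_pocket 0.64 [273.5 176.4] [ 428.5 -315.3    4. ]
cap_pocket 0.58 [233.4 144. ] [ 440.5 -504.7    4. ]
amber_centre 0.85 [386.8 288.9] [455
[... 903 characters left out ...]
ket 0.62 [428.7 290.5] [ 431.9 -318.5    4. ]
amber_centre 0.74 [225.3 247.9] [540.9 238.8  27.5]
amber_centre 0.59 [248.  281.3] [449.8 174.2  27.5]
amber_centre 0.51 [233.1 317.3] [353.  210.9  27.5]
green_centre 0.64 [248.5 281.9] [448.2 172.8  27.5]
green_centre 0.52 [325.2 198.8] [682.5 -33.   27.5]
green_centre 0.5 [271.  283.1] [445.5 112.1  27.5]
clear_centre 0.49 [499.4 287.9] [ 437.7 -506.1   27.5]
clear_centre 0.44 [224.3 280.3] [452.  238.1  27.5]
rack 0.81 [248.2 283.9] [446.3 176.4   0. ]
bench 0.77 [300.8 205.5] [669.9  35.1   0. ]
vial 0.56 [316.4 276.5] [468.4 -10.4   0. ]
wrist 410.08632432031317 [-1.72525143 -2.41272959 -0.33026239] [624.74083606 -35.72736055 379.02594734]
```

View pics/scene0.png

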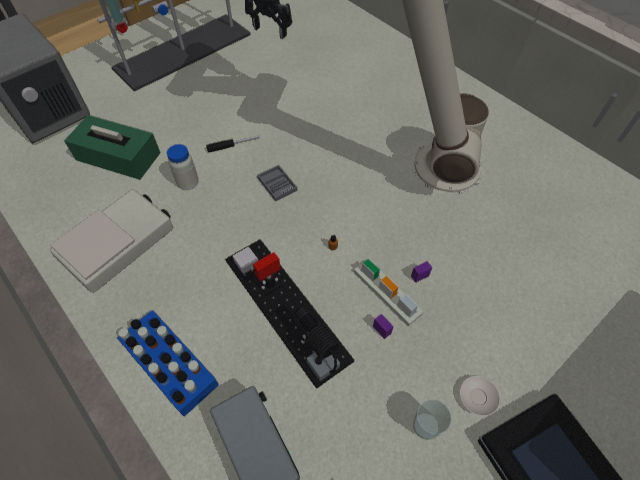

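View pics/top0.png

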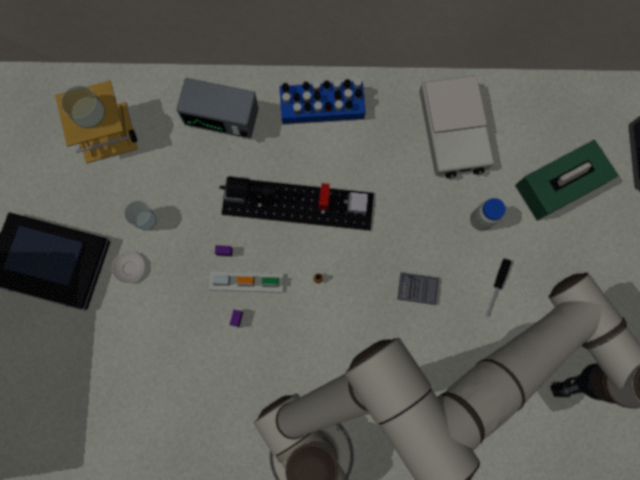

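View pics/wrist0.png

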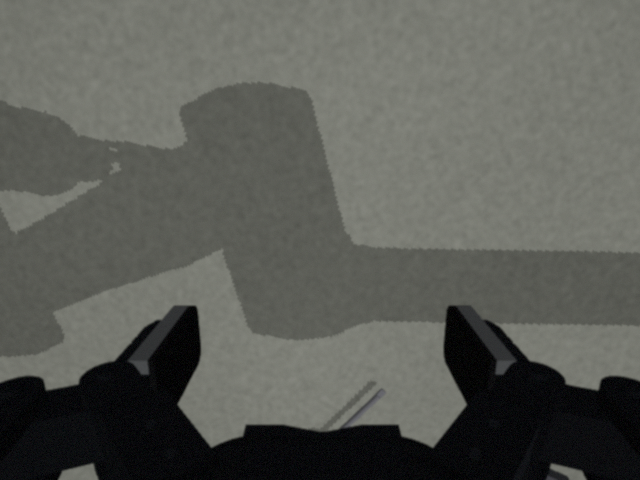

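Scene: the bench has the lamp to the left (+y) and the red cap near (325,197) in the top view. The tray is at (418,289), and the rack has amber in its middle slot at (246,281). Two purple look-alikes stand beside the rack.

Run:
```python
from h import *
s=readout.read_state(); p=shot('wrist')
Rc=R.from_rotvec(np.ravel(p['rvec'])).as_matrix(); c=-Rc.T@np.ravel(p['tvec'])
Rt=R.from_quat(s['ee_rot']).as_matrix()
print('cam in tool',Rt.T@(c-s['position'])); print('axes of cam in tool (cols x,y,z)',np.round(Rt.T@Rc.T,3))
print('tool axes',np.round(Rt,3), c, p['frame'].shape)
p=shot('top')
im=p['frame']
def crop(y0,y1,x0,x1,f,n): cv2.imwrite(n,cv2.resize(im[y0:y1,x0:x1],None,fx=f,fy=f,interpolation=cv2.INTER_CUBIC))
crop(165,310,195,445,3,'pics/top_crop.png')
# bench line fit from silhouette
for nm in ['bench','rack','cap']:
    r=nets.silhouettes(nm,p)[0]; m=r['region'].astype(np.uint8); c,_=cv2.findContours(m,0,2); c=max(c,key=cv2.contourArea); print(nm,r['conf'],cv2.minAreaRect(c))
```

```text
cam in tool [ 6.75626022e+01  3.94206672e-02 -1.43012528e+02]
axes of cam in tool (cols x,y,z) [[-0.    -0.963 -0.268]
 [ 1.    -0.001  0.001]
 [-0.001 -0.268  0.963]]
tool axes [[-0.946 -0.324  0.   ]
 [-0.324  0.946 -0.   ]
 [ 0.    -0.    -1.   ]] [ 138.47687319 -613.14224781  374.32399133] (480, 640, 3)Traceback (most recent call last):
  File "<stdin>", line 13, in <module>
IndexError: list index out of range
```

View pics/top_crop.png

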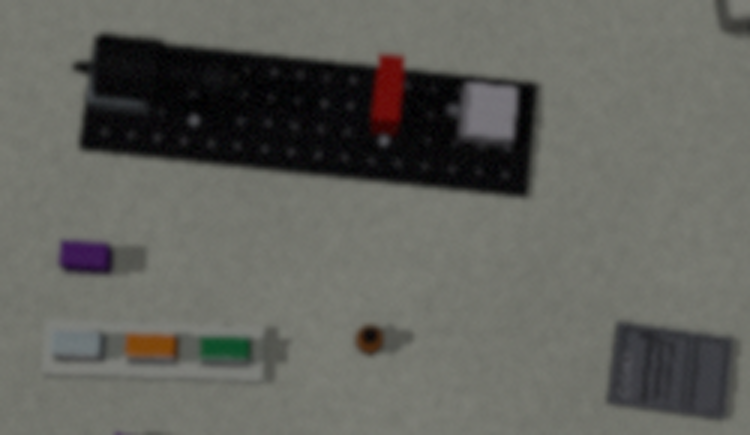

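>>> move_arm([
  [1,40,55,70,0,0,-0.08],
  [1,80,110,70,0,0,-0.16],
  [1,110,155,70,0,0,-0.24],
  [1,135,195,70,0,0,-0.32],
  [1,160,230,70,0,0,-0.41],
])

```text
clock: 1.72
position: [313.1, -433.1, 294.6]
ee_rot: [0.043, 0.999, -0.001, 0.001]
contact_force: [1.3, 0.2, -0.4]
gripper_width: 85.1
```

>>> move_arm([
  [1,28,43,0,0,0,0],
  [1,28,43,0,0,0,0],
  [1,28,43,0,0,0,0],
])

```text
clock: 1.97
position: [341.8, -389.3, 294.2]
ee_rot: [0.038, 0.999, -0.0, 0.001]
contact_force: [-0.5, 0.2, -0.2]
gripper_width: 85.4
```

Run:
```python
from h import *
s=readout.read_state(); print(s['clock'],s['position'],s['ee_rot'])
p=shot('wrist'); cv2.imwrite('pics/w1.png',p['frame'])
for nm,z in [('cap_pocket',4)]:
    for r in nets.tip_of(nm,p)[:3]: print(nm,round(r['conf'],2),np.round(r['uv'],1),np.round(back(p,r['uv'],z),1))
pickle.dump(p,open('w1.pkl','wb'))
```

```text
1.9667 [ 341.75380715 -389.25347591  294.1541967 ] [ 3.77413516e-02  9.99287313e-01 -2.16987535e-04  6.39841816e-04]
cap_pocket 0.74 [390.2 265.8] [ 429.6 -319.1    4. ]
```

View pics/w1.png

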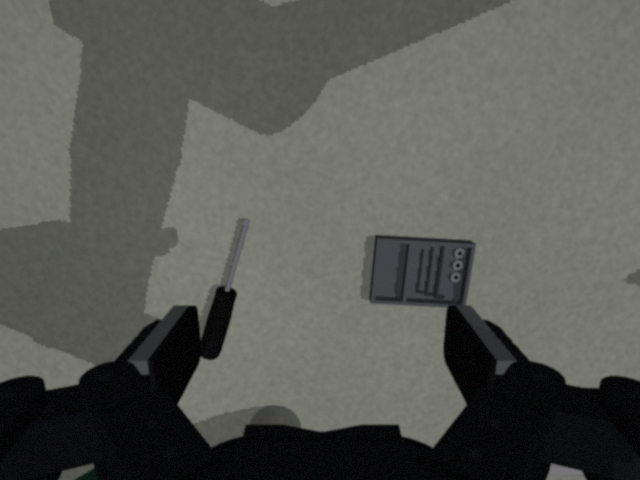

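Run:
```python
from h import *
p=pickle.load(open('w1.pkl','rb'))
cv2.imwrite('pics/w1c.png',cv2.resize(p['frame'][220:320,350:490],None,fx=5.5,fy=5.5,interpolation=cv2.INTER_CUBIC))
```

```text
(no output)
```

View pics/w1c.png

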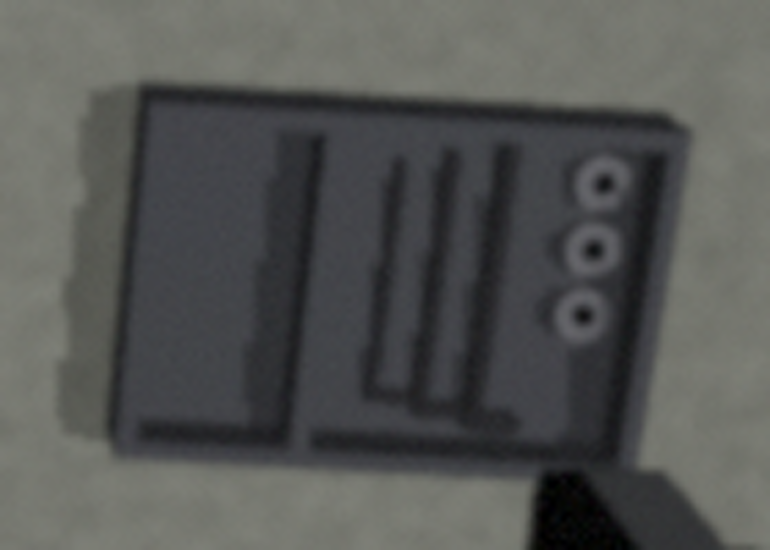

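```bash
cat >> h.py <<'E'
from scipy.optimize import least_squares
def fitpose(p,model,uv,x0,fixyaw=None):
    model=np.array(model,float); uv=np.array(uv,float)
    def W(q):
        c,s=np.cos(q[2]),np.sin(q[2]); 
        return np.c_[q[0]+c*model[:,0]-s*model[:,1], q[1]+s*model[:,0]+c*model[:,1], model[:,2]]
    r=least_squares(lambda q:(proj(p,W(q))-uv).ravel(),x0,loss='soft_l1',x_scale=[10,10,.1])
    return r.x, (proj(p,W(r.x))-uv)
def W(model,q):
    model=np.array(model,float);c,s=np.cos(q[2]),np.sin(q[2]); return np.c_[q[0]+c*model[:,0]-s*model[:,1], q[1]+s*model[:,0]+c*model[:,1], model[:,2]]
def overlay(p,polys,crop,f,name):
    y0,y1,x0,x1=crop
    im=cv2.resize(p['frame'][y0:y1,x0:x1],None,fx=f,fy=f,interpolation=cv2.INTER_CUBIC)
    im=np.clip(im.astype(float)*1.5,0,255).astype(np.uint8)
    for P in polys:
        uv=proj(p,P); uv=((uv-[x0,y0]+.5)*f-.5)
        cv2.polylines(im,[np.round(uv).astype(int)],True,(0,255,0),1)
    cv2.imwrite(name,im)
def rect(x,y,z,cx=0,cy=0): return [[cx-x/2,cy-y/2,z],[cx+x/2,cy-y/2,z],[cx+x/2,cy+y/2,z],[cx-x/2,cy+y/2,z]]
E
python3 - <<'E'
from h import *
p=pickle.load(open('w1.pkl','rb'))
f=5.5
c=np.array([[142,97],[690,130],[635,468],[118,455]])
uv=(c+.5)/f-.5+[350,220]
m=[[-37.5,-53,16],[-37.5,53,16],[37.5,53,16],[37.5,-53,16]]
q,r=fitpose(p,m,uv,[430,-285,-.09]); print(q,r)
print('pocket',W([[0,-33.5,4]],q))
overlay(p,[W(rect(75,106,16),q),W(rect(67,31,16,0,-33.5),q),W(rect(67,31,4,0,-33.5),q),W(rect(75,106,0),q)],(220,320,350,490),5.5,'pics/w1o.png')
E
```

```text
[ 4.35623701e+02 -2.87012386e+02 -1.18703460e-01] [[ 0.3735018   0.11528098]
 [-0.12790449 -1.78508495]
 [ 0.24417348  1.40301084]
 [-0.53287558  0.02185544]]
pocket [[ 431.65646721 -320.27664651    4.        ]]
```

View pics/w1o.png

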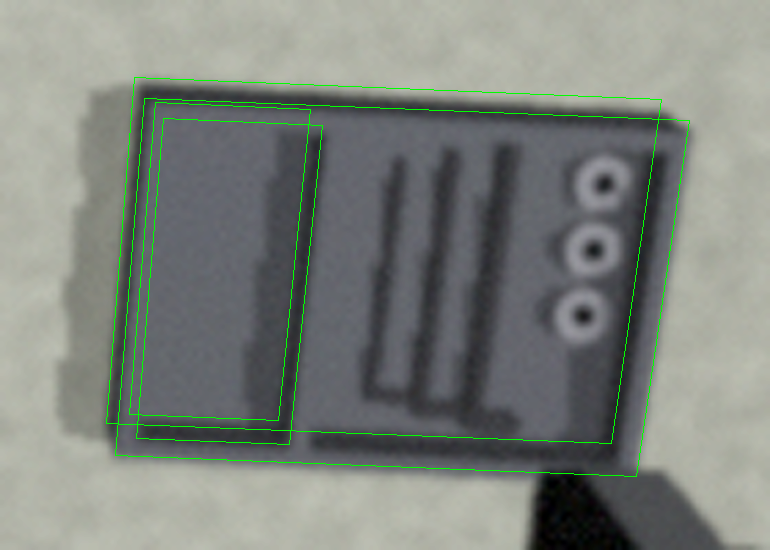

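>>> move_arm([
  [1,23,34,3,0,0,0],
  [1,46,68,6,0,0,0],
  [1,69,102,9,0,0,0],
  [1,92,136,12,0,0,0],
  [1,115,170,15,0,0,0],
])

```text
clock: 2.48
position: [455.7, -221.4, 308.5]
ee_rot: [0.042, 0.999, -0.0, -0.0]
contact_force: [-0.1, -0.7, -0.1]
gripper_width: 85.6
```

>>> move_arm([
  [1,23,34,3,0,0,0],
  [1,46,68,6,0,0,0],
  [1,69,102,9,0,0,0],
  [1,92,136,12,0,0,0],
  [1,115,170,15,0,0,0],
])

```text
clock: 2.9
position: [571.3, -51.3, 323.4]
ee_rot: [0.041, 0.999, -0.0, -0.0]
contact_force: [0.2, -0.8, -0.4]
gripper_width: 85.1
```

>>> move_arm([
  [1,20,26,0,0,0,0],
  [1,30,40,0,0,0,0],
  [1,30,40,0,0,0,0],
  [1,30,40,0,0,0,0],
])

```text
clock: 3.23
position: [600.6, -12.2, 322.3]
ee_rot: [0.04, 0.999, -0.0, -0.001]
contact_force: [1.2, -0.4, -0.3]
gripper_width: 85.2
```

Run:
```python
from h import *
s=readout.read_state(); print(s['clock'],s['position'],s['ee_rot'])
p=shot('wrist'); cv2.imwrite('pics/w2.png',p['frame'])
for nm,z in [('cap_centre',107.5),('beam_mid',105),('bench',0),('sensor_centre',105),('amber_centre',27.5)]:
    for r in nets.tip_of(nm,p)[:3]: print(nm,round(r['conf'],2),np.round(r['uv'],1),np.round(back(p,r['uv'],z),1))
pickle.dump(p,open('w2.pkl','wb'))
```

```text
3.2333 [600.59375379 -12.19651158 322.34706464] [ 4.04887736e-02  9.99179303e-01 -4.03616136e-04 -1.10293270e-03]
cap_centre 0.72 [314.4 275.6] [664.8 -24.1 107.5]
beam_mid 0.61 [390.9 278.2] [674.1  46.8 105. ]
beam_mid 0.37 [309.1  56.8] [477.4 -12.3 105. ]
bench 0.83 [375.6 247.9] [675.4  45.7   0. ]
sensor_centre 0.83 [311.5 278.6] [668.4 -27.2 105. ]
amber_centre 0.89 [509.3  18.2] [446.9 181.7  27.5]
amber_centre 0.69 [569.1 108.3] [535.  245.6  27.5]
```

View pics/w2.png

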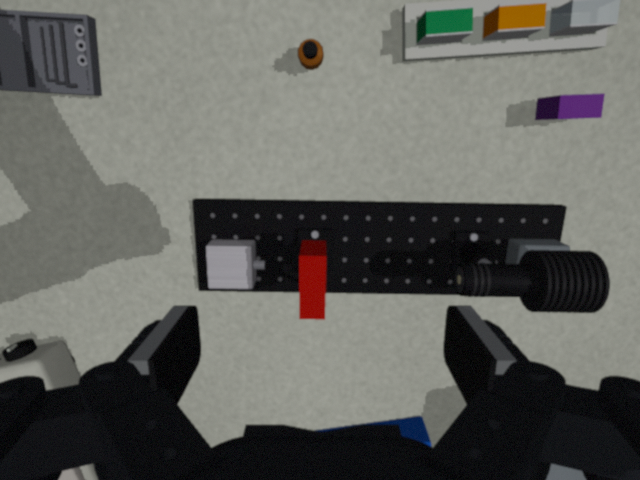

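Run:
```python
from h import *
p=pickle.load(open('w2.pkl','rb'))
im=np.clip(p['frame'][185:335,180:330].astype(float)*2,0,255).astype(np.uint8)
cv2.imwrite('pics/w2a.png',cv2.resize(im,None,fx=4,fy=4,interpolation=cv2.INTER_CUBIC))
im=np.clip(p['frame'][190:330,440:620].astype(float)*2,0,255).astype(np.uint8)
cv2.imwrite('pics/w2b.png',cv2.resize(im,None,fx=4,fy=4,interpolation=cv2.INTER_CUBIC))
```

```text
(no output)
```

View pics/w2a.png

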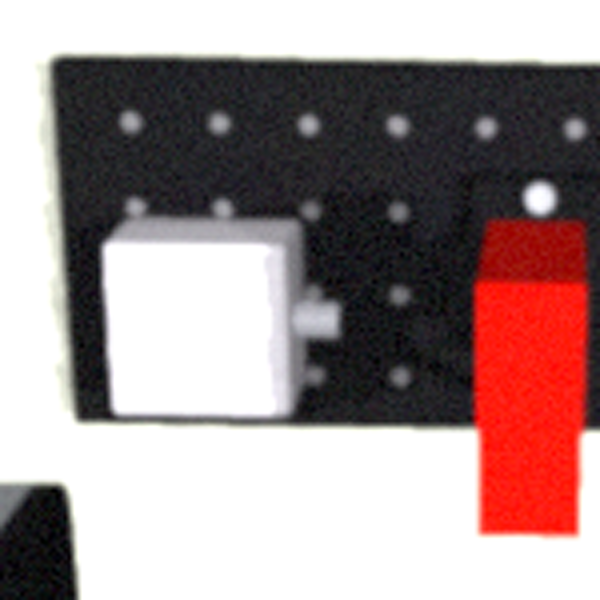

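View pics/w2b.png

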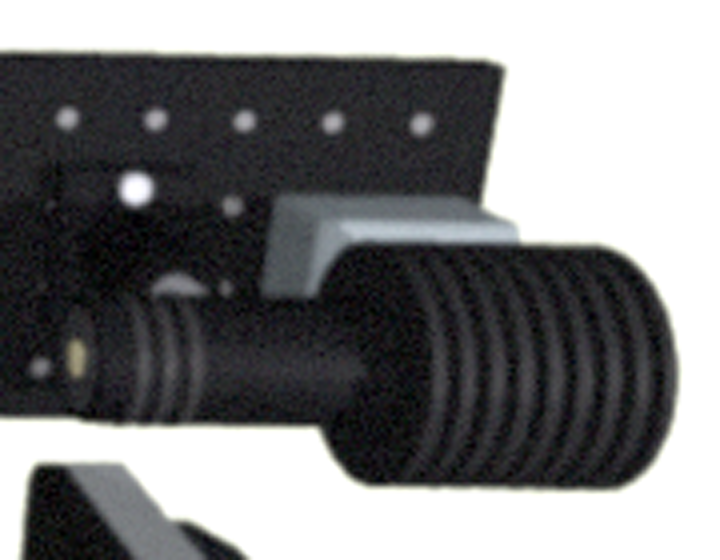

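Run:
```python
from h import *
p=pickle.load(open('w2.pkl','rb'))
a=lambda c,o:(np.array(c)+.5)/4-.5+o
A=[180,185];B=[440,190]
pl=[a([55,58],A),a([76,420],A),a([503,65],B)]
cp=[a([475,282],A),a([587,281],A),a([579,534],A),a([481,533],A)]
mp=[[-55,-210,13],[55,-210,13],[-55,210,13]]
mc=[[-29.5,-83.5,132.5],[-29.5,-60.5,132.5],[29.5,-60.5,132.5],[29.5,-83.5,132.5]]
for m,u in [(mp,pl),(mc,cp),(mp+mc,pl+cp)]:
    q,r=fitpose(p,m,u,[670,45,-.09]); print(q,np.round(r,1).tolist()); print('cap',W([[0,-72,0]],q),'mid',q[:2])
overlay(p,[W(rect(110,420,13),q),W(rect(59,23,132.5,0,-72),q),W(rect(59,23,82.5,0,-72),q)],(185,335,180,380),4,'pics/w2o.png')
ax=W([[0,65,105],[0,132,105],[0,186,105]],q); print(proj(p,ax),proj(p,W([[-29,132,105],[29,132,105],[-29,186,105],[29,186,105],[-15.5,65,105],[15.5,65,105]],q)))
```

```text
[ 6.73575458e+02  4.70295280e+01 -1.01285084e-01] [[-1.0, -0.6], [-0.3, 1.0], [3.2, 0.1]]
cap [[666.29539372 -24.60147554   0.        ]] mid [673.57545758  47.02952802]
[ 6.72565438e+02  4.60325309e+01 -8.96099945e-02] [[0.4, -0.4], [-0.5, 0.0], [0.8, 0.2], [-0.6, 0.2]]
cap [[666.12214965 -25.67858423   0.        ]] mid [672.56543795  46.03253092]
[ 6.73400662e+02  4.60711833e+01 -1.00597248e-01] [[-1.9, -0.5], [-1.1, 1.0], [2.3, -0.1], [0.9, -0.5], [-0.0, 0.2], [0.5, 0.3], [-0.9, 0.1]]
cap [[666.1698701  -25.56481084   0.        ]] mid [673.40066184  46.07118326]
[[459.45034212 278.86456493]
 [530.86831533 280.16547005]
 [588.34477631 281.21242531]] [[535.76012556 250.51514262]
 [526.16911998 308.6483167 ]
 [594.41048712 251.60331508]
 [582.51774968 309.65642464]
 [461.26679688 263.13972844]
 [457.67249969 294.25513906]]
```

View pics/w2o.png

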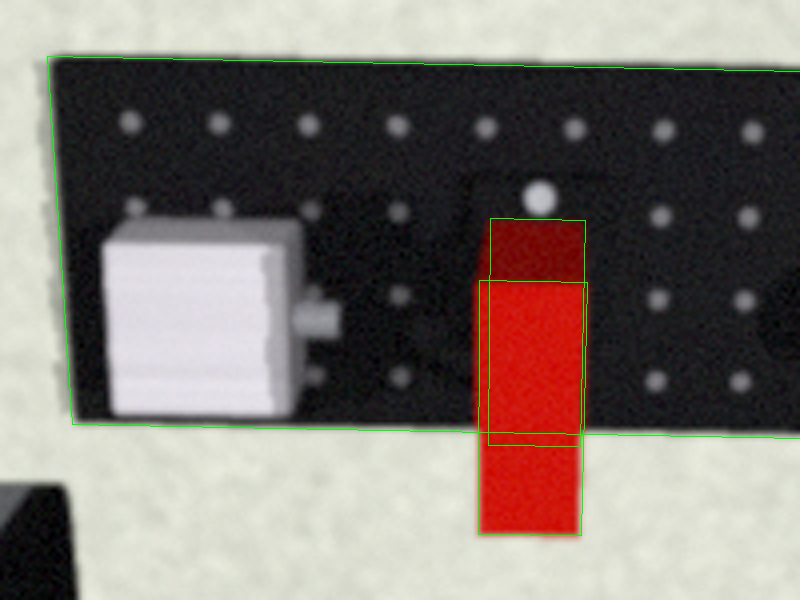

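Picture w2 shows the cap top at (300–327, 255–318), the lens tube at (460–530, 280) and the rack at top right. The fits agree: cap at about (666.2, −25.5), beam_mid at about (673.3, 46.4), bench yaw about −0.10.

>>> move_arm([
  [0.1,22,-4,-30,0,0,-0.02],
  [0.1,44,-8,-60,0,0,-0.02],
  [0.1,65.5,-13,-90,0,0,-0.02],
  [0.1,65.5,-13,-115,0,0,-0.02],
  [0.1,65.5,-13,-115,0,0,-0.02],
])

```text
clock: 3.95
position: [662.7, -25.3, 201.2]
ee_rot: [0.051, 0.999, -0.0, -0.007]
contact_force: [-0.8, -0.2, -1.8]
gripper_width: 47.0
```

Run:
```python
from h import *
s=readout.read_state(); print(s['clock'],s['position'],R.from_quat(s['ee_rot']).as_matrix()[:,1],s['gripper_width'],s['contact_force'])
p=shot('wrist'); cv2.imwrite('pics/w3.png',p['frame']); pickle.dump(p,open('w3.pkl','wb'))
q=[673.4,46.07,-.1]
overlay(p,[W(rect(59,23,132.5,0,-72),q),W(rect(59,23,82.5,0,-72),q)],(0,480,0,640),1.25,'pics/w3o.png')
```

```text
3.95 [662.74500683 -25.25519465 201.15938362] [ 0.10245113  0.99473678 -0.00158001] 47.04087650002157 [-0.84660253 -0.23904024 -1.79818828]
```

View pics/w3o.png

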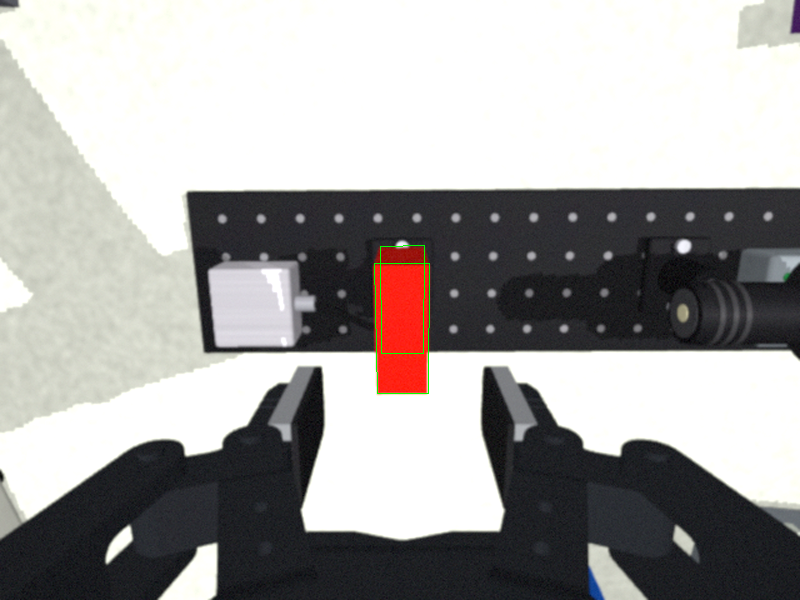

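The cap outline overlays within about 1 px at (375–428, 263–393), so the pose is confirmed. Descending.

>>> move_arm([
  [0.1,0,0,-25,0,0,0],
  [0.1,0,0,-50,0,0,0],
  [0.1,0,0,-50,0,0,0],
  [0.1,0,0,-50,0,0,0],
])

```text
clock: 4.33
position: [665.9, -24.6, 160.2]
ee_rot: [0.05, 0.999, -0.0, 0.001]
contact_force: [-0.1, 0.5, 0.7]
gripper_width: 46.9
```

>>> move_arm([
  [0.1,0,-0.8,-20,0,0,0],
  [0.1,0,-0.8,-40,0,0,0],
  [0.1,0,-0.8,-56,0,0,0],
  [0.1,0,-0.8,-56,0,0,0],
  [0.1,0,-0.8,-56,0,0,0],
])

```text
clock: 4.75
position: [667.1, -25.1, 105.0]
ee_rot: [0.05, 0.999, -0.0, 0.002]
contact_force: [0.7, 0.0, 1.4]
gripper_width: 47.0
```

Run:
```python
from h import *
s=readout.read_state(); print(s['clock'],s['position'],s['contact_force'])
p=shot('wrist'); cv2.imwrite('pics/w4.png',p['frame'])
```

```text
4.75 [667.05106157 -25.14348196 104.95294118] [0.69989854 0.01851911 1.43234525]
```

View pics/w4.png

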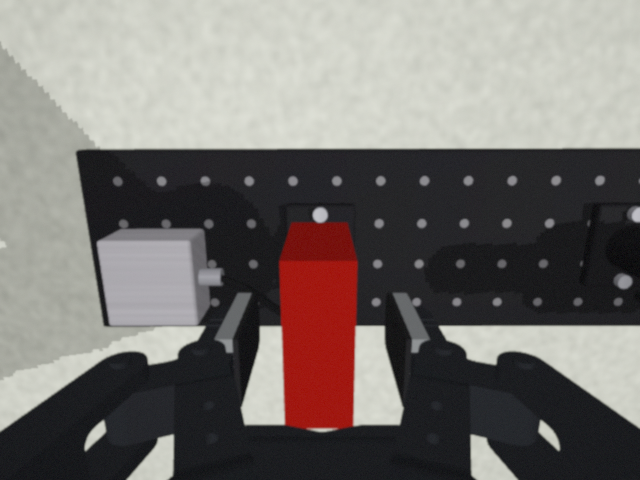

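The cap (columns 282–357) is centred between the open fingers. Closing.

>>> move_arm([
  [-0.6,0,0,0,0,0,0],
  [-0.6,0,0,0,0,0,0],
  [-0.6,0,0,0,0,0,0],
  [-0.6,0,0,0,0,0,0],
  [-0.6,0,0,0,0,0,0],
])

```text
clock: 5.22
position: [667.2, -25.0, 105.0]
ee_rot: [0.05, 0.999, 0.0, 0.002]
contact_force: [-0.9, 0.2, 6.8]
gripper_width: 22.4
```

>>> move_arm([
  [-1,0,0,5,0,0,0],
  [-1,0,0,20,0,0,0],
  [-1,0,0,40,0,0,0],
  [-1,0,0,60,0,0,0],
  [-1,0,0,85,0,0,0],
])

```text
clock: 5.63
position: [664.8, -25.2, 187.0]
ee_rot: [0.05, 0.999, -0.0, -0.002]
contact_force: [1.1, -0.4, -0.1]
gripper_width: 22.0
```

Run:
```python
from h import *
s=readout.read_state(); print(s['clock'],s['position'],s['contact_force'],s['gripper_width'])
p=shot('wrist'); cv2.imwrite('pics/w5.png',p['frame'])
```

```text
5.6333 [664.81079732 -25.17992819 187.0165234 ] [ 1.06227417 -0.43228576 -0.06131294] 21.96014668202536
```

View pics/w5.png

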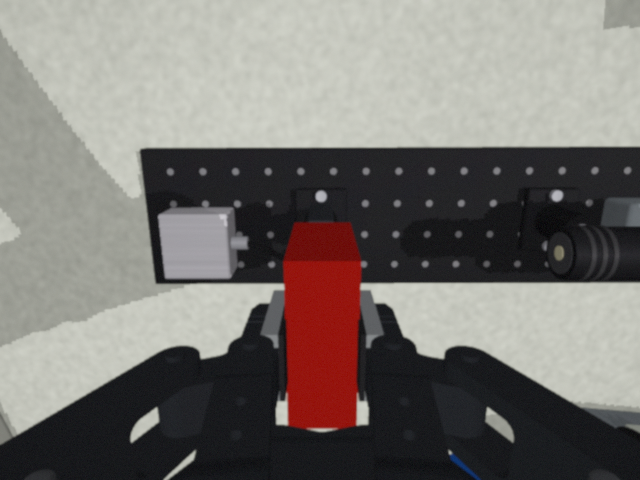

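Lift succeeded. Cap is held at (285–360, 225–428), clear of the sensor. Moving to the pocket.

>>> move_arm([
  [-1,-15,-18,0,0,0,0],
  [-1,-40,-50,0,0,0,0],
  [-1,-65,-82,0,0,0,-0.01],
  [-1,-90,-114,0,0,0,-0.018],
  [-1,-115,-145,0,0,0,-0.018],
])

```text
clock: 6.1
position: [549.3, -171.2, 187.3]
ee_rot: [0.059, 0.998, 0.0, -0.0]
contact_force: [0.4, -0.4, -0.8]
gripper_width: 22.1
```

>>> move_arm([
  [-1,-25,-31,0,0,0,0],
  [-1,-50,-62,0,0,0,0],
  [-1,-75,-94,0,0,0,0],
  [-1,-100,-126,0,0,0,0],
  [-1,-112,-142,0,0,0,0],
])

```text
clock: 6.52
position: [435.7, -314.2, 187.5]
ee_rot: [0.061, 0.998, 0.0, -0.0]
contact_force: [1.2, 0.1, -0.3]
gripper_width: 22.1
```

>>> move_arm([
  [-1,-7,-8,-30,0,0,0],
  [-1,-7,-8,-60,0,0,0],
  [-1,-7,-8,-80,0,0,0],
  [-1,-7,-8,-80,0,0,0],
  [-1,-7,-8,-80,0,0,0],
])

```text
clock: 6.93
position: [431.3, -320.2, 107.0]
ee_rot: [0.059, 0.998, 0.0, -0.001]
contact_force: [-0.3, -0.6, 1.1]
gripper_width: 22.3
```

Run:
```python
from h import *
s=readout.read_state(); print(s['clock'],s['position'],R.from_quat(s['ee_rot']).as_matrix()[:,1],s['contact_force'],s['gripper_width'])
p=shot('wrist'); cv2.imwrite('pics/w6.png',p['frame']); pickle.dump(p,open('w6.pkl','wb'))
q=[435.6,-287,-.118]
overlay(p,[W(rect(75,106,16),q),W(rect(67,31,16,0,-33.5),q)],(0,480,0,640),1.25,'pics/w6o.png')
```

```text
6.9333 [ 431.29545953 -320.16631533  106.95189238] [1.17826368e-01 9.93034199e-01 1.63605354e-04] [-0.27435862 -0.63858405  1.06093818] 22.335564689714104
```

View pics/w6o.png

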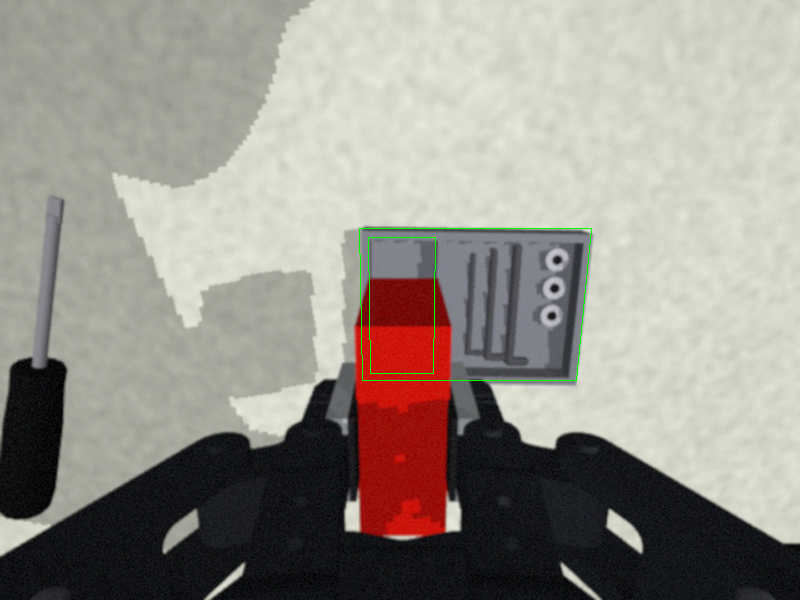

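Rim overlay matches at (360–590, 228–381), with the cap right above the pocket. Lowering most of the way.

>>> move_arm([
  [-1,1.5,0,-20,0,0,0],
  [-1,1.5,0,-40,0,0,0],
  [-1,1.5,0,-56,0,0,0],
  [-1,1.5,0,-56,0,0,0],
  [-1,1.5,0,-56,0,0,0],
])

```text
clock: 7.4
position: [434.3, -320.4, 52.6]
ee_rot: [0.059, 0.998, -0.0, 0.001]
contact_force: [0.4, 0.3, 1.1]
gripper_width: 22.4
```

Run:
```python
from h import *
s=readout.read_state(); print(s['clock'],s['position'],R.from_quat(s['ee_rot']).as_matrix()[:,1],s['contact_force'],s['gripper_width'])
p=shot('wrist'); cv2.imwrite('pics/w7.png',p['frame']); pickle.dump(p,open('w7.pkl','wb'))
q=[436.3,-287,-.118]
overlay(p,[W(rect(75,106,16),q),W(rect(67,31,16,0,-33.5),q)],(150,450,200,600),2,'pics/w7o.png')
p=shot('scene'); overlay(p,[W(rect(75,106,16),q),W(rect(67,31,16,0,-33.5),q)],(120,220,220,340),6,'pics/s7.png')
```

```text
7.4 [ 434.32900004 -320.3589039    52.6171456 ] [ 1.16936760e-01  9.93139080e-01 -7.49574738e-04] [0.42679301 0.27678829 1.12919312] 22.35861104069675
```

View pics/w7o.png

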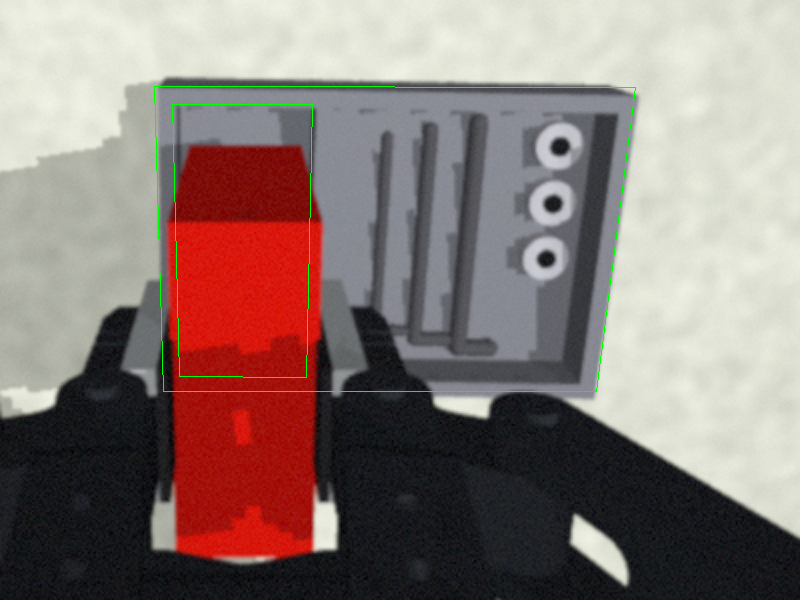

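View pics/s7.png

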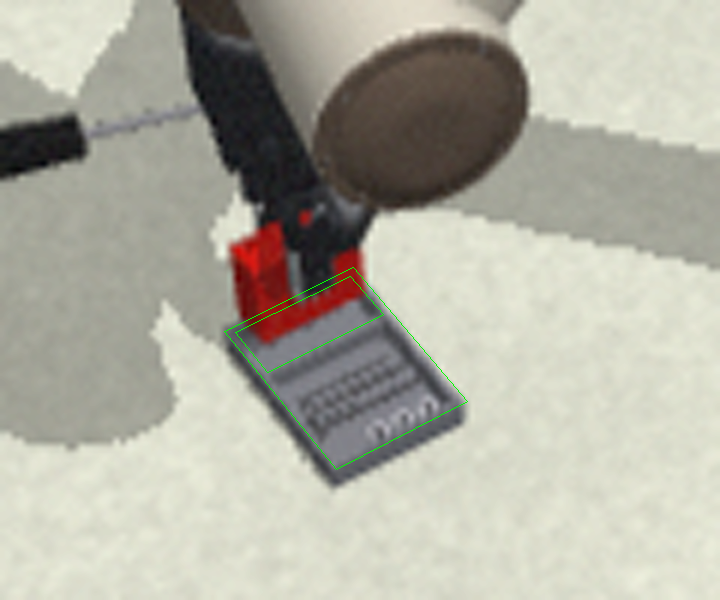

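Run:
```python
from h import *
p=pickle.load(open('w7.pkl','rb'))
f=lambda c:(np.array(c)+.5)/2-.5+[200,150]
for zc in (28,30,32): 
    pts=[back(p,f(c),zc) for c in ([191,147],[302,147])]+[back(p,f(c),zc+50) for c in ([168,222],[322,221])]
    print(zc,np.round(pts,1).tolist())
    print([ (np.array(pts[i])+pts[i+1])[:2]/2+29.5*np.array([np.cos(-.118),np.sin(-.118)]) for i in (0,2)])
```

```text
28 [[404.7, -327.8, 28.0], [407.4, -304.7, 28.0], [404.5, -328.1, 78.0], [407.1, -305.0, 78.0]]
[array([ 435.30971731, -319.71076605]), array([ 435.09606893, -320.04363408])]
30 [[404.2, -327.6, 30.0], [406.9, -304.8, 30.0], [403.9, -327.8, 80.0], [406.4, -305.1, 80.0]]
[array([ 434.84412826, -319.66124646]), array([ 434.43607291, -319.96738741])]
32 [[403.8, -327.4, 32.0], [406.4, -304.9, 32.0], [403.2, -327.6, 82.0], [405.7, -305.3, 82.0]]
[array([ 434.37853922, -319.61172688]), array([ 433.77607688, -319.89114074])]
```

Cap centre reads (434.7, −319.8) against the pocket at (432.3, −320.3), so I'm shifting x by −2 and lowering.

>>> move_arm([
  [-1,-2.2,-0.3,-2,0,0,0],
  [-1,-2.2,-0.3,-12,0,0,0],
  [-1,-2.2,-0.3,-20,0,0,0],
  [-1,-2.2,-0.3,-25,0,0,0],
  [-1,-2.2,-0.3,-25,0,0,0],
])

```text
clock: 7.92
position: [430.9, -320.4, 26.5]
ee_rot: [0.059, 0.998, -0.0, -0.001]
contact_force: [-1.4, 1.0, 5.2]
gripper_width: 22.0
```

>>> move_arm([
  [-1,0,0,-1,0,0,0],
  [-0.1,0,0,-1,0,0,0],
  [-0.1,0,0,-1,0,0,0],
  [-0.1,0,0,-1,0,0,0],
  [-0.1,0,0,0,0,0,0],
])

```text
clock: 8.33
position: [430.8, -320.3, 25.9]
ee_rot: [0.059, 0.998, 0.0, -0.001]
contact_force: [-0.2, -0.3, 0.0]
gripper_width: 38.5
```

>>> move_arm([
  [-0.1,0,0,10,0,0,0],
  [-0.1,0,0,40,0,0,0],
  [-0.1,0,0,80,0,0,0],
  [-0.1,0,0,120,0,0,0],
  [-0.1,0,0,160,0,0,0],
])

```text
clock: 8.75
position: [430.7, -320.3, 188.9]
ee_rot: [0.059, 0.998, -0.0, -0.0]
contact_force: [2.1, -0.6, -0.3]
gripper_width: 38.1
```

Run:
```python
from h import *
s=readout.read_state(); print(s['clock'],s['position'],s['gripper_width'],s['contact_force'])
p=shot('wrist'); cv2.imwrite('pics/w8.png',p['frame']); pickle.dump(p,open('w8.pkl','wb'))
```

```text
8.75 [ 430.65380626 -320.31460669  188.88992749] 38.126349043872395 [ 2.07114154 -0.63365102 -0.29431276]
```

View pics/w8.png

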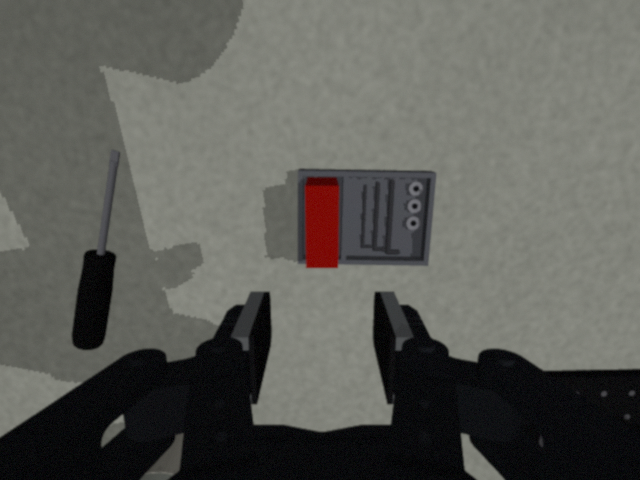

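Run:
```python
from h import *
p=pickle.load(open('w8.pkl','rb'))
q=[436.3,-287,-.118]
overlay(p,[W(rect(67,31,16,0,-33.5),q),W(rect(59,23,54,0,-33.5),q)],(150,290,270,450),4,'pics/w8o.png')
```

```text
(no output)
```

View pics/w8o.png

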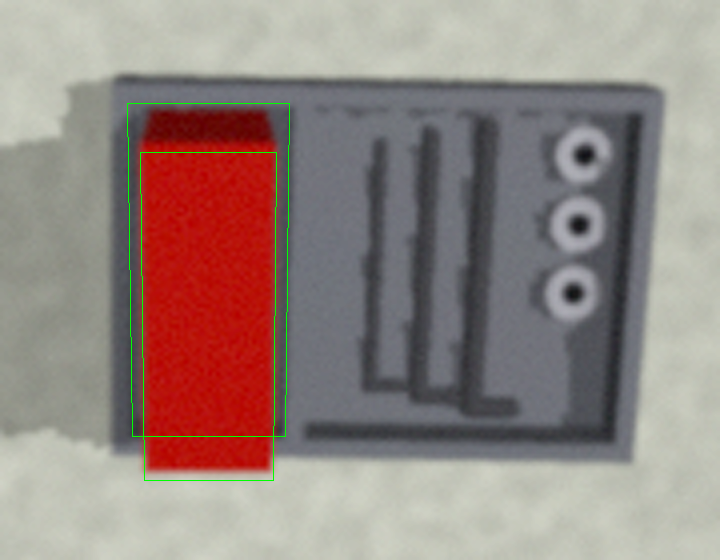

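The cap stands seated in the pocket: red top at (306–337, 185–267), inside the pocket walls. Next, the amber cell.

Run:
```python
from h import *
s=readout.read_state(); print(s['joints'], R.from_quat(s['ee_rot']).as_matrix()[:,1])
```

```text
[-0.33715121  0.26282068 -0.26055628  0.00485648 -1.03042932 -1.35191931] [ 0.11560957  0.99326416 -0.00779379]
```

>>> move_arm([
  [0.3,2,30,12,0,0,0.11],
  [0.3,4,64,24,0,0,0.22],
  [0.3,6,98,36,0,0,0.33],
  [0.3,8,132,48,0,0,0.44],
  [0.3,10,166,60,0,0,0.55],
])

```text
clock: 9.22
position: [440.7, -153.1, 247.5]
ee_rot: [-0.217, 0.976, -0.0, 0.0]
contact_force: [1.2, -0.1, -0.1]
gripper_width: 55.6
```

>>> move_arm([
  [0.3,2,34,0,0,0,0.11],
  [0.3,4,68,0,0,0,0.22],
  [0.3,6,102,0,0,0,0.33],
  [0.3,8,136,0,0,0,0.44],
  [0.3,10,170,0,0,0,0.55],
])

```text
clock: 9.63
position: [450.7, 17.1, 247.2]
ee_rot: [-0.474, 0.881, -0.0, 0.001]
contact_force: [-0.1, 0.3, -0.4]
gripper_width: 55.4
```

>>> move_arm([
  [0.3,0,34,0,0,0,0.11],
  [0.3,0,68,0,0,0,0.22],
  [0.3,0,100,0,0,0,0.33],
  [0.3,0,125,0,0,0,0.44],
  [0.3,0,132,0,0,0,0.55],
])

```text
clock: 10.05
position: [451.2, 150.6, 246.9]
ee_rot: [-0.696, 0.718, -0.0, 0.001]
contact_force: [0.0, -0.7, 0.4]
gripper_width: 55.5
```

Run:
```python
from h import *
s=readout.read_state(); print(s['clock'],s['position'],R.from_quat(s['ee_rot']).as_matrix()[:,1])
p=shot('wrist'); cv2.imwrite('pics/w9.png',p['frame'])
for nm,z in [('amber_centre',27.5),('rack',0)]:
    for r in nets.tip_of(nm,p)[:3]: print(nm,round(r['conf'],2),np.round(r['uv'],1),np.round(back(p,r['uv'],z),1))
pickle.dump(p,open('w9.pkl','wb'))
```

```text
10.05 [451.18150751 150.58208908 246.88823624] [-0.99954485  0.03014813 -0.00108561]
amber_centre 0.89 [322.2 237.3] [452.2 180.8  27.5]
amber_centre 0.77 [427.9 260.5] [354.6 206.2  27.5]
amber_centre 0.6 [241.8 305.7] [531.4 246.5  27.5]
rack 0.69 [322.4 231.8] [452.  182.7   0. ]
rack 0.41 [320.3 165.4] [452.  118.3   0. ]
```

View pics/w9.png

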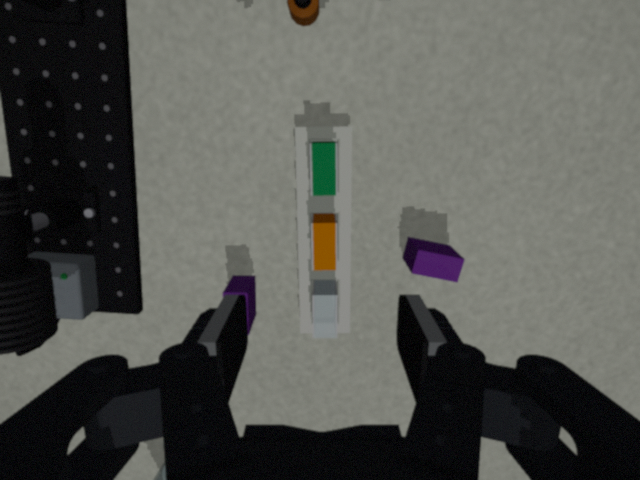

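Run:
```python
from h import *
p=pickle.load(open('w9.pkl','rb'))
im=np.clip(p['frame'][105:345,270:380].astype(float)*1.3,0,255).astype(np.uint8)
big=cv2.resize(im,None,fx=5,fy=5,interpolation=cv2.INTER_CUBIC)
cv2.imwrite('pics/w9a.png',big[:600]); cv2.imwrite('pics/w9b.png',big[600:])
```

```text
(no output)
```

View pics/w9a.png

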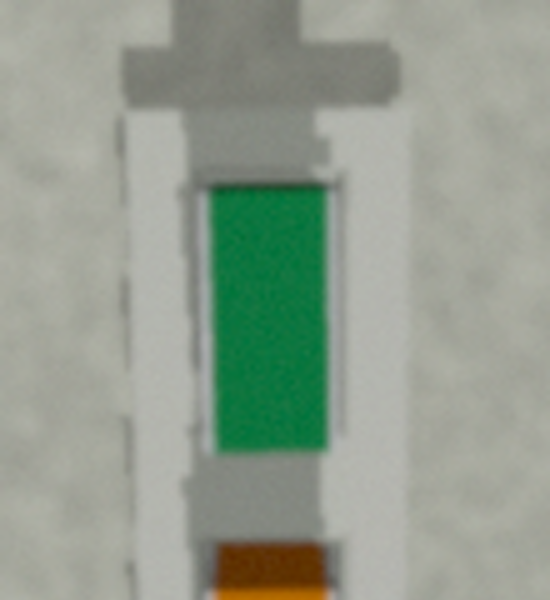

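View pics/w9b.png

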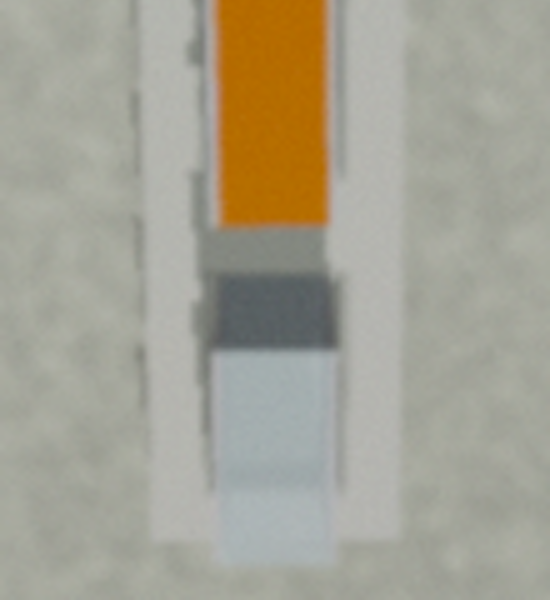

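Run:
```python
from h import *
p=pickle.load(open('w9.pkl','rb'))
a=lambda c:(np.array(c)+.5)/5-.5+[270,105]
rk=[a(c) for c in ([128,108],[411,108],[403,1141],[152,1141])]
mr=[[25,-100,17],[-25,-100,17],[-25,100,17],[25,100,17]]
am=[a(c) for c in ([216,590],[327,590],[328,827],[220,827])]
ma=[[9.75,-21.25,50],[-9.75,-21.25,50],[-9.75,21.25,50],[9.75,21.25,50]]
gr=[a(c) for c in ([210,187],[327,187],[327,452],[216,452])]
for m,u in [(mr,rk),(ma,am),(ma,gr),(mr+ma,rk+am)]:
    q,r=fitpose(p,m,u,[450,180,-.03]); print(q,np.round(r,1).tolist())
```

```text
[ 4.50202803e+02  1.83150019e+02 -2.19136197e-02] [[-0.2, 0.5], [0.3, -0.0], [-0.3, -0.5], [0.2, -0.1]]
[ 4.50553583e+02  1.83195602e+02 -2.09445868e-02] [[-0.3, 0.2], [0.4, 0.0], [0.3, -0.2], [-0.4, -0.0]]
[ 4.49084056e+02  1.16712901e+02 -2.04671910e-02] [[-0.3, 0.4], [0.5, 0.2], [0.5, -0.4], [-0.7, -0.2]]
[ 4.50388466e+02  1.83175517e+02 -2.21221134e-02] [[-0.4, 0.5], [0.1, -0.0], [-0.5, -0.4], [0.0, -0.1], [-0.1, 0.2], [0.6, -0.0], [0.4, -0.2], [-0.2, -0.1]]
```

Picture w9: the amber top is at (313–336, 222–270), in the middle slot. The fit gives centre (450.5, 183.2) and yaw −0.022.

>>> move_arm([
  [0.2,-0.7,16,-30,0,0,0.008],
  [0.2,-0.7,32.6,-65,0,0,0.008],
  [0.2,-0.7,32.6,-105,0,0,0.008],
  [0.2,-0.7,32.6,-145,0,0,0.008],
  [0.2,-0.7,32.6,-145,0,0,0.008],
])

```text
clock: 10.62
position: [445.7, 175.9, 95.0]
ee_rot: [-0.694, 0.72, 0.001, -0.008]
contact_force: [-1.1, 0.5, 0.1]
gripper_width: 51.1
```

Run:
```python
from h import *
s=readout.read_state(); print(s['clock'],s['position'],R.from_quat(s['ee_rot']).as_matrix()[:,1])
p=shot('wrist'); cv2.imwrite('pics/w10.png',p['frame'])
pickle.dump(p,open('w10.pkl','wb'))
q=[450.5,183.2,-.0215]
overlay(p,[W(rect(19.5,42.5,50),q),W(rect(50,200,17),q),W(rect(22.5,42.5,50),q)],(0,480,0,640),1.25,'pics/w10o.png')
```

```text
10.6167 [445.67865826 175.89478516  94.98369986] [-0.99923996  0.03674029  0.01302546]
```

View pics/w10o.png

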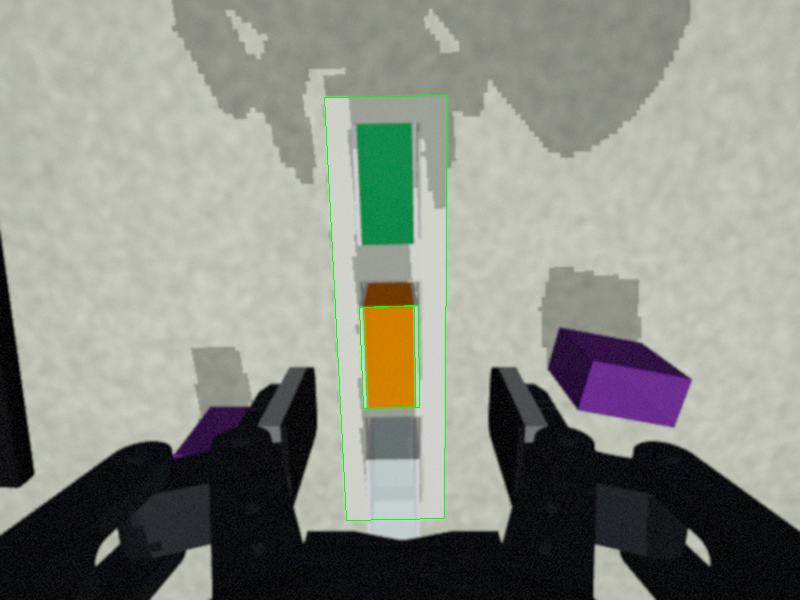

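Overlay matches. The arm hasn't settled yet, so I'm letting it settle.

>>> move_arm([
  [0.2,0,0,0,0,0,0],
  [0.2,0,0,0,0,0,0],
  [0.2,0,0,0,0,0,0],
])

```text
clock: 10.92
position: [452.1, 180.9, 104.2]
ee_rot: [-0.696, 0.718, -0.0, 0.003]
contact_force: [0.1, 0.3, -0.0]
gripper_width: 51.3
```

Run:
```python
from h import *
s=readout.read_state(); print(s['clock'],s['position'],R.from_quat(s['ee_rot']).as_matrix())
```

```text
10.9167 [452.07195365 180.94855028 104.22802523] [[-0.03178958 -0.99948386  0.00463073]
 [-0.99948814  0.03180567  0.00344451]
 [-0.00359002 -0.00451886 -0.99998335]]
```

>>> move_arm([
  [0.2,-1,1.5,-15,0,0,0.008],
  [0.2,-1,1.5,-35,0,0,0.008],
  [0.2,-1,1.5,-35,0,0,0.008],
  [0.2,-1,1.5,-35,0,0,0.008],
  [0.2,-1,1.5,-35,0,0,0.008],
])

```text
clock: 11.33
position: [450.5, 182.3, 68.2]
ee_rot: [-0.699, 0.715, -0.0, 0.002]
contact_force: [0.9, -0.1, -1.1]
gripper_width: 51.0
```

Run:
```python
from h import *
s=readout.read_state(); print(s['clock'],s['position'],R.from_quat(s['ee_rot']).as_matrix())
```

```text
11.3333 [450.4576766  182.31577002  68.16074215] [[-0.02274566 -0.99973797  0.00257303]
 [-0.99973975  0.02275006  0.00169539]
 [-0.00175349 -0.00253379 -0.99999525]]
```

>>> move_arm([
  [0.2,0,0.6,-15,0,0,0],
  [0.2,0,0.6,-30,0,0,0],
  [0.2,0,0.6,-44,0,0,0],
  [0.2,0,0.6,-44,0,0,0],
  [0.2,0,0.6,-44,0,0,0],
])

```text
clock: 11.75
position: [450.0, 182.6, 23.3]
ee_rot: [-0.699, 0.715, -0.0, 0.0]
contact_force: [-0.7, -0.6, -0.3]
gripper_width: 51.0
```

Run:
```python
from h import *
s=readout.read_state(); print(s['clock'],s['position'],R.from_quat(s['ee_rot']).as_matrix())
p=shot('wrist'); cv2.imwrite('pics/w11.png',p['frame'])
```

```text
11.75 [449.96544708 182.57558988  23.28873862] [[-2.26931301e-02 -9.99742194e-01  7.53079128e-04]
 [-9.99742431e-01  2.26933526e-02  2.88219886e-04]
 [-3.05235471e-04 -7.46344546e-04 -9.99999675e-01]]
```

View pics/w11.png

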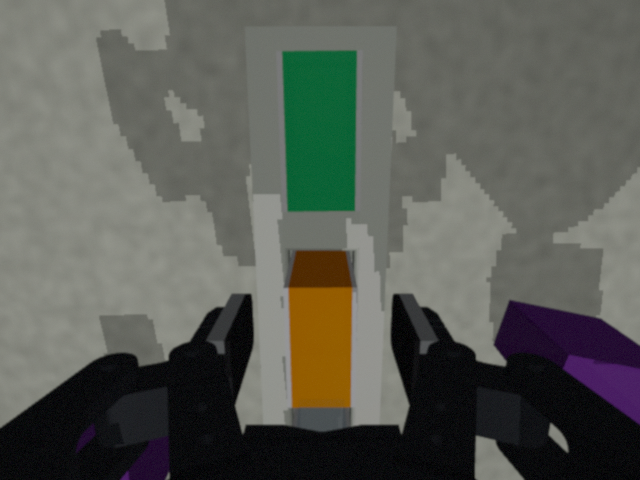

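The amber cell (columns 289–353) is centred between the pads, facing its frosted sides. Closing.

>>> move_arm([
  [-0.2,0,0,0,0,0,0],
  [-0.45,0,0,0,0,0,0],
  [-1,0,0,0,0,0,0],
  [-1,0,0,0,0,0,0],
  [-1,0,0,0,0,0,0],
])

```text
clock: 12.22
position: [450.2, 182.9, 23.7]
ee_rot: [-0.699, 0.715, -0.0, 0.001]
contact_force: [-2.1, -0.3, 6.4]
gripper_width: 21.5
```

>>> move_arm([
  [-1,0,0,0,0,0,0],
  [-1,0,0,3,0,0,0],
  [-1,0,0,12,0,0,0],
  [-1,0,0,20,0,0,0],
  [-1,0,0,20,0,0,0],
])

```text
clock: 12.63
position: [450.3, 182.9, 44.3]
ee_rot: [-0.699, 0.715, -0.0, 0.002]
contact_force: [0.7, 0.3, -1.1]
gripper_width: 21.4
```

Run:
```python
from h import *
s=readout.read_state(); print(s['clock'],s['position'],s['contact_force'],s['gripper_width'])
p=shot('wrist'); cv2.imwrite('pics/w12.png',p['frame'])
```

```text
12.6333 [450.27799952 182.92845907  44.25373979] [ 0.70399644  0.33883568 -1.12026422] 21.363053632625668
```

View pics/w12.png

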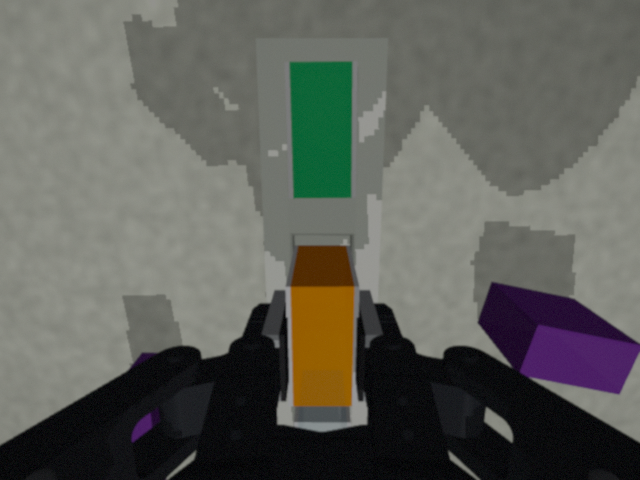

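Cell lifted cleanly: amber at (290–355, 246–407) between the pads. Raising and moving over the beam.

>>> move_arm([
  [-1,0,0,20,0,0,0],
  [-1,0,0,50,0,0,0],
  [-1,0,0,85,0,0,0],
  [-1,10,-6,120,0,0,0],
  [-1,30,-20,150,0,0,-0.02],
])

```text
clock: 13.1
position: [478.4, 162.7, 194.9]
ee_rot: [-0.693, 0.721, 0.0, 0.0]
contact_force: [0.7, 0.3, -1.8]
gripper_width: 21.4
```

>>> move_arm([
  [-1,33,-20,5,0,0,-0.02],
  [-1,66,-40,5,0,0,-0.04],
  [-1,99,-60,5,0,0,-0.056],
  [-1,132,-80,5,0,0,-0.056],
  [-1,160,-97,5,0,0,-0.056],
])

```text
clock: 13.52
position: [640.8, 63.7, 196.8]
ee_rot: [-0.671, 0.742, 0.0, -0.0]
contact_force: [1.3, 1.0, -1.4]
gripper_width: 21.4
```

>>> move_arm([
  [-1,20,-12,0,0,0,0],
  [-1,33,-19.5,0,0,0,0],
  [-1,33,-19.5,0,0,0,0],
  [-1,33,-19.5,0,0,0,0],
  [-1,33,-19.5,0,0,0,0],
])

```text
clock: 13.93
position: [671.5, 46.0, 196.8]
ee_rot: [-0.671, 0.741, 0.001, -0.001]
contact_force: [0.1, 0.6, -1.1]
gripper_width: 21.5
```

Run:
```python
from h import *
s=readout.read_state(); print(s['clock'],s['position'],s['contact_force'],s['gripper_width'],R.from_quat(s['ee_rot']).as_matrix())
p=shot('wrist'); cv2.imwrite('pics/w13.png',p['frame']); pickle.dump(p,open('w13.pkl','wb'))
q=[673.4,46.2,-.1]
ring=lambda r,y:[[r*np.cos(t),y,105+r*np.sin(t)] for t in np.linspace(0,6.28,30)]
overlay(p,[W(rect(50,14,130,0,-72),q),W(rect(110,420,13),q),W(ring(15.5,65),q),W(ring(29,132),q),W([[0,65,105],[0,132,105]],q)],(0,480,0,640),1.25,'pics/w13o.png')
```

```text
13.9333 [671.51015347  45.97009787 196.83385995] [ 0.12615691  0.61555507 -1.08314523] 21.517549037647925 [[-9.88873549e-02 -9.95097087e-01 -1.75446866e-03]
 [-9.95098619e-01  9.88875043e-02  1.63581468e-06]
 [ 1.71867232e-04  1.74603110e-03 -9.99998461e-01]]
```

View pics/w13o.png

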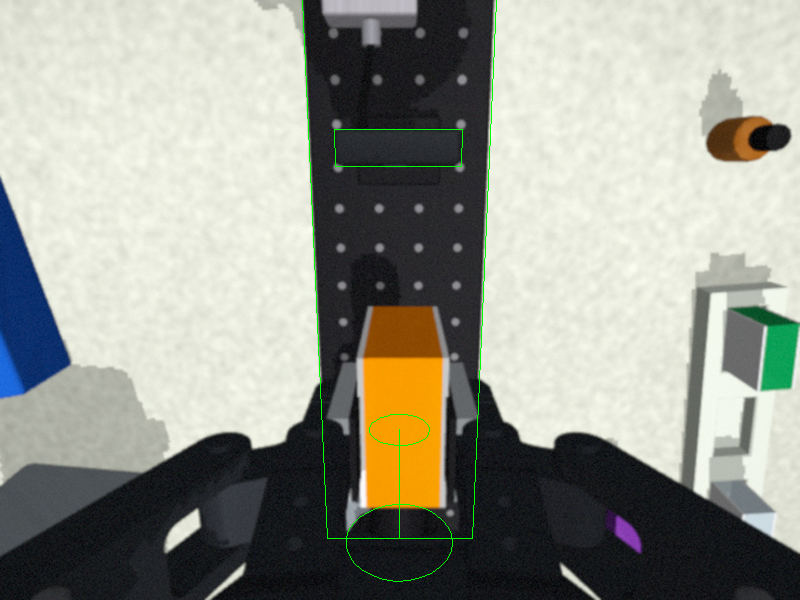

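Run:
```python
from h import *
p=pickle.load(open('w13.pkl','rb'))
q=[673.4,46.2,-.1]
im=p['frame'].copy()
p2=dict(p); p2['frame']=np.clip((im.astype(float)-10)*4,0,255).astype(np.uint8)
overlay(p2,[W(rect(50,14,130,0,-72),q),W(rect(110,420,13),q)],(60,320,230,410),3,'pics/w13e.png')
f=lambda c:(np.array(c)+.5)/1.25-.5
for z in (200.6+22.5,):
  pts=[back(p,f(c),z) for c in ([357,357],[448,357],[363,507],[442,507])]; print(np.round(pts,1), np.mean(pts,0))
```

```text
[[680.8  23.9 223.1]
 [658.7  26.1 223.1]
 [684.5  66.5 223.1]
 [663.6  68.6 223.1]] [671.90261523  46.29987164 223.1       ]
```

View pics/w13e.png

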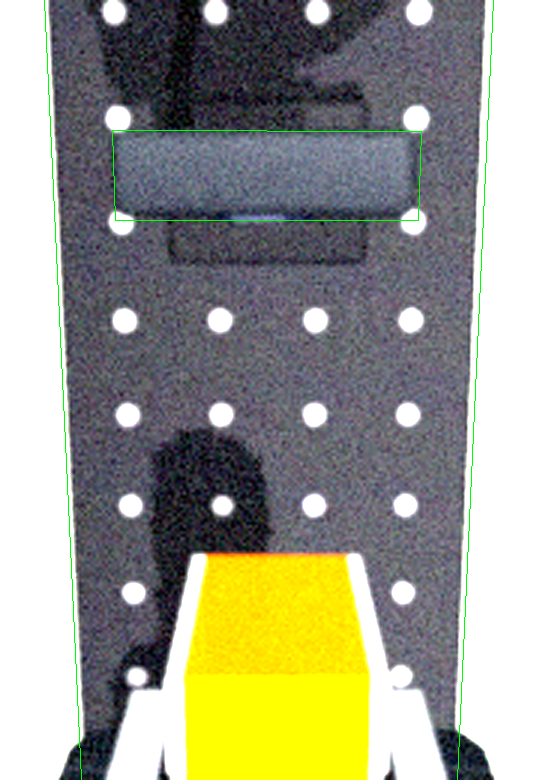

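Cell in-image centre reads (671.9, 46.3) and the sensor box outline fits within 0.5 mm, so I need +1.7 in x and −95.6 in z.

>>> move_arm([
  [-1,1.6,0,-20,0,0,0],
  [-1,1.6,0,-45,0,0,0],
  [-1,1.6,0,-70,0,0,0],
  [-1,1.6,0,-90,0,0,0],
  [-1,1.6,0,-95.5,0,0,0],
])

```text
clock: 14.4
position: [670.8, 46.3, 98.4]
ee_rot: [-0.671, 0.741, 0.002, -0.003]
contact_force: [-0.2, -0.1, -1.0]
gripper_width: 21.2
```

>>> move_arm([
  [-1,0,0,0,0,0,0],
  [-1,0,0,0,0,0,0],
  [-1,0,0,0,0,0,0],
  [-1,0,0,0,0,0,0],
])

```text
clock: 14.73
position: [675.1, 46.2, 104.1]
ee_rot: [-0.671, 0.741, -0.001, 0.002]
contact_force: [0.7, -0.1, -0.1]
gripper_width: 21.4
```

Run:
```python
from h import *
s=readout.read_state(); print(s['clock'],s['position'],s['contact_force'],s['gripper_width'],R.from_quat(s['ee_rot']).as_matrix())
q=[673.5,46.2,-.1]
for n in ['wrist','scene','top']:
    p=shot(n); pickle.dump(p,open(n+'14.pkl','wb'))
    for nm in ('amber_centre','beam_mid','sensor_centre','clear_centre','green_centre'):
        print(n,nm,[(round(r['conf'],2),np.round(r['uv'],1).tolist(),np.round(back(p,r['uv'],105 if nm[0] in 'abs' else 27.5),1).tolist()) for r in nets.tip_of(nm,p)[:2]])
    polys=[W(rect(50,14,130,0,-72),q),W(rect(22.5,42.5,127.5),q),W(rect(22.5,42.5,82.5),q),W([[0,-65,105],[0,65,105]],q),W(rect(110,420,13),q)]
    c={'wrist':((0,480,0,640),1.25),'scene':((220,390,220,360),4),'top':((170,235,215,380),4.8)}[n]
    overlay(p,polys,*c,f'pics/{n}14.png');
```

```text
14.7333 [675.05876958  46.20227735 104.11237838] [ 0.71518684 -0.13419232 -0.13090131] 21.36580683047343 [[-9.83178660e-02 -9.95148677e-01  3.56494442e-03]
 [-9.95154443e-01  9.83211693e-02  7.63068031e-04]
 [-1.10987564e-03 -3.47264706e-03 -9.99993354e-01]]
wrist amber_centre [(0.69, [323.8, 291.8], [673.8, 37.9, 105.0]), (0.67, [323.7, 313.6], [674.7, 46.7, 105.0])]
wrist beam_mid [(0.49, [321.8, 239.5], [672.5, 17.7, 105.0])]
wrist sensor_centre [(0.72, [325.7, 110.9], [666.9, -26.1, 105.0])]
wrist clear_centre []
wrist green_centre []
scene amber_centre [(0.76, [417.2, 271.2], [402.9, 219.5, 105.0]), (0.67, [382.2, 323.7], [562.4, 259.5, 105.0])]
scene beam_mid [(0.98, [284.9, 290.0], [673.0, 50.6, 105.0])]
scene sensor_centre [(0.55, [268.3, 269.8], [668.8, -17.8, 105.0]), (0.15, [283.0, 288.8], [674.4, 45.2, 105.0])]
scene clear_centre [(0.49, [406.1, 307.1], [455.9, 249.3, 27.5])]
scene green_centre []
top amber_centre [(0.42, [297.6, 192.6], [677.0, 42.0, 105.0])]
top beam_mid []
top sensor_centre [(0.92, [323.7, 195.0], [671.2, -27.1, 105.0]), (0.37, [431.0, 292.2], [415.3, -304.0, 105.0])]
top clear_centre [(0.56, [224.1, 282.0], [447.4, 238.4, 27.5])]
top green_centre [(0.39, [270.1, 281.7], [449.3, 114.7, 27.5])]
```

View pics/wrist14.png

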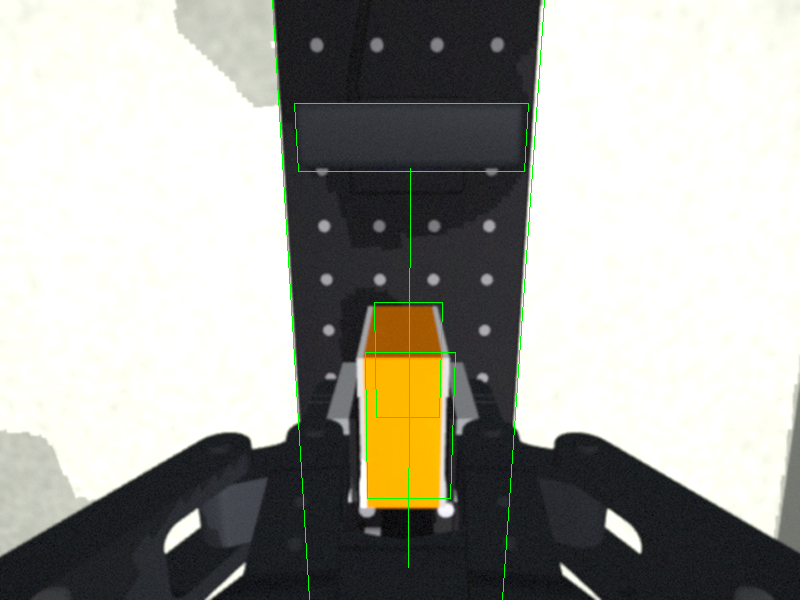

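View pics/scene14.png

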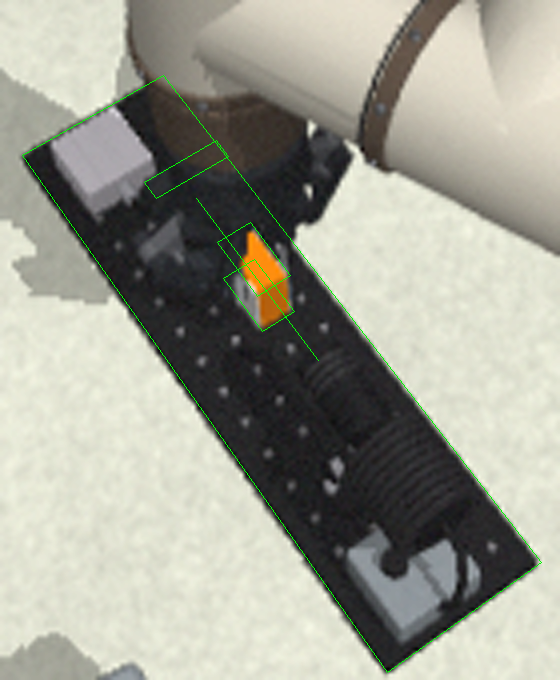

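View pics/top14.png

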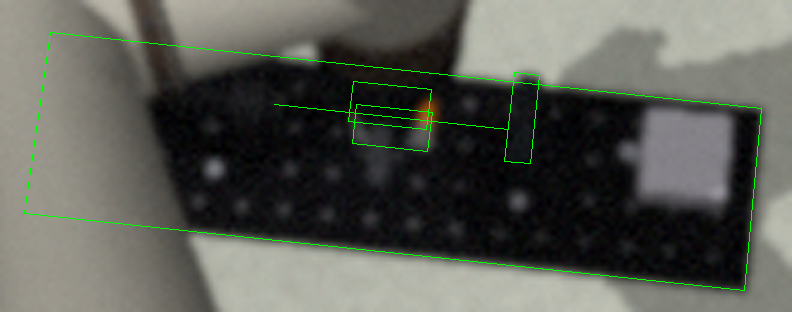

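>>> move_arm([
  [-1,0,0,0,0,0,0],
  [-1,0,0,0,0,0,0],
  [-1,0,0,0,0,0,0],
  [-1,0,0,0,0,0,0],
  [-1,0,0,0,0,0,0],
])

```text
clock: 16.05
position: [674.1, 45.8, 102.0]
ee_rot: [-0.671, 0.741, -0.0, 0.0]
contact_force: [-0.3, 0.2, -1.4]
gripper_width: 21.5
```

Run:
```python
from h import *
s=readout.read_state(); print(s['clock'],s['position'],s['joint_vel'])
```

```text
16.05 [674.05604971  45.77465116 102.00519098] [ 0.00049901 -0.00343915  0.0020683  -0.00021351  0.00106684  0.00107513]
```

>>> move_arm([
  [-1,-0.8,0.2,-0.7,0,0,0],
  [-1,-0.8,0.2,-0.7,0,0,0],
  [-1,-0.8,0.2,-0.7,0,0,0],
  [-1,-0.8,0.2,-0.7,0,0,0],
  [-1,-0.8,0.2,-0.7,0,0,0],
])

```text
clock: 16.47
position: [673.3, 46.0, 101.3]
ee_rot: [-0.671, 0.741, -0.0, 0.0]
contact_force: [0.1, 0.6, -0.6]
gripper_width: 21.8
```

Run:
```python
from h import *
s=readout.read_state(); print(s['clock'],s['position'],s['joint_vel'],R.from_quat(s['ee_rot']).as_matrix()[:,1])
p=shot('wrist'); pickle.dump(p,open('w15.pkl','wb'))
q=[673.5,46.2,-.1]
p2=dict(p); p2['frame']=np.clip((p['frame'].astype(float)-8)*2.5,0,255).astype(np.uint8)
overlay(p2,[W(rect(50,14,130,0,-72),q),W(rect(22.5,42.5,127.5),q),W(rect(22.5,42.5,82.5),q),W(rect(110,420,13),q)],(70,420,210,430),2.7,'pics/w15.png')
```

```text
16.4667 [673.25812301  45.96914516 101.30278626] [-0.00052191 -0.00036819 -0.00114823 -0.00063889 -0.00098349 -0.00018429] [-9.95102917e-01  9.88442291e-02 -4.60516295e-05]
```

View pics/w15.png

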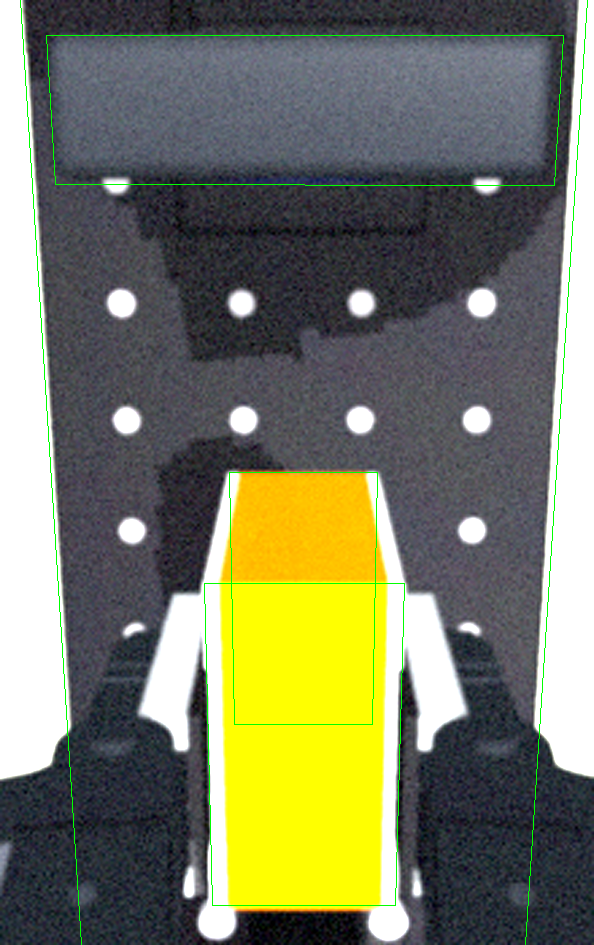

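Cell outline coincides with the target outline to under 1 mm. One last overview before handing in.

Run:
```python
from h import *
p=shot('scene'); cv2.imwrite('pics/s16.png',p['frame'])
```

```text
(no output)
```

View pics/s16.png

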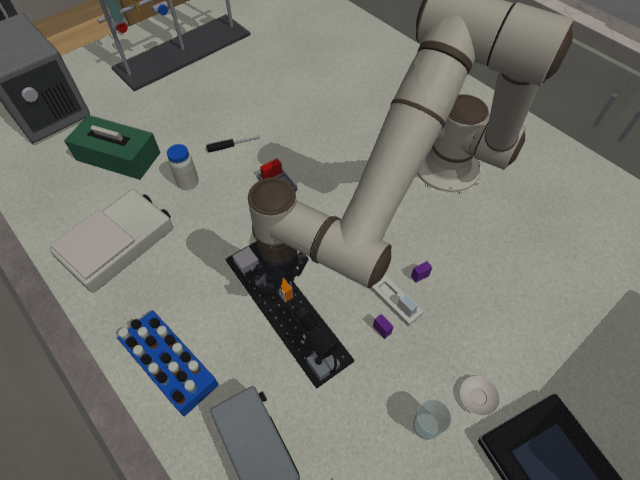

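The cap stands in the tray at (271,170), the amber cell is in the beam at (286,290), and the bystanders in view haven't moved.

Run:
```python
from h import *
print(workorder.job_done())
```

```text
the job is handed in; nothing more can be done
None
```

I set the red cap open end down in its pocket at the narrow end of the tray. The amber cell is now held by its frosted sides at the middle of the beam. I handed the job in at about 16.5 s on the robot's clock; it reported no verdict.

- **Cap:** the picture after release showed it inside the pocket walls at the right height, about 2 mm off centre in x.
- **Cell:** its outline matched the target to under 1 mm in the last wrist picture, square to the beam within about 0.002 rad by my bench fit. The arm was at rest and the grip width read 21.8 mm.
- **Force:** wrist force readings stayed under 7 N, taken at the end of each move.
- **Other things:** the final scene view showed the bystanders in sight where they were at the start. The arm hid the vial and green cell there. An earlier top view placed the green cell at its slot, at low confidence; I did not re-check the vial.
- **Disagreements:** the networks' beam and sensor points in the scene and top views differed from my fit by 2–9 mm. I relied on the wrist-camera fits, which agreed with each other to about 1 mm.

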